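# Stack and check the flywheel balancing stand

## Task

Set up the balancing stand on the bench: thread the wide brass collar, then the blue spacer, then the orange domed cap (dome up) over its post, each slid fully home before the next is threaded. Then set the aluminium flywheel centrally on the dome so that it stays balanced there, nearly level and at rest, and leave the other bench things undisturbed.

Things in the scene. Friction and masses are not known exactly. Their poses are not given: they have to be found in the camera images.
- post_seat (a point): Seat of the balancing stand: point on the post's axis at the top face of the round dark steel base (100 mm diameter, 8 mm thick, fixed to the bench). The bright steel post, 14 mm in diameter, rises vertically (+z) 57 mm from here; full width up to 46 mm, then tapering to 6 mm at its tip.
- brass_collar: Loose brass collar (first on the post), a plain ring 62 mm in outer diameter, bore 18 mm, 20 mm tall, about 0.4 kg, lying flat on the bench. Origin: centre of its underside; z up along the bore.
- blue_spacer: Loose blue plastic spacer (second on the post), a plain ring 46 mm in outer diameter, bore 18 mm, 18 mm tall, about 0.06 kg, lying flat. Origin: centre of its underside; z up along the bore. Fully home its underside is 20 mm above the seat.
- dome_cap: Loose orange domed cap (third on the post), 50 mm diameter, about 0.09 kg, standing dome up. Straight round side 33 mm tall with an 18 mm blind bore, 24 mm deep, open below; above it a 12 mm high dome (about 52 mm radius at the top, crown flattened over 7 mm), top 45 mm above the underside. Origin: centre of the underside; z up. Fully home its underside is 38 mm above the seat, on the spacer.
- dome_top (a point): The topmost point of the orange cap's dome, on its axis, 45 mm above the cap's underside; z up.
- flywheel: Loose aluminium flywheel, a plain solid disc 60 mm in diameter and 12 mm thick with flat faces (dark ring drawn on the top), evenly balanced, about 0.09 kg, lying flat. Origin: centre of its underside; z up.
- small_block: Bystander: wooden holder block with dimples, 60 x 100 x 24 mm (x, y, z), loose. Origin: centre of its underside.
- cell: Bystander: orange and black battery cell standing upright, 17 mm diameter, 33 mm tall, loose. Origin: centre of its underside.
- lens_cap: Bystander: black lens cap, 52 mm diameter, 10 mm tall, loose. Origin: centre of its underside.
- torch: Bystander: black pocket torch lying along its x axis, 120 x 26 x 26 mm, loose. Origin: centre of its underside.
Not all that is in view belongs to the job. What is meant by the blue_spacer is not pink, and is the smaller of those in its own colour. Of the things shaped like the part that bears post_seat, the dark steel one is meant.

How it is judged:
By the outcome, as a careful person would: the job done as asked, in the order asked, and still so for the second after the job is handed in, with the robot touching nothing.
It also fails if it takes over 72 s, if anything falls off the work surface, if the arm or the gripper's body presses on something with over 40 N, if the wrist force passes 120 N, or if a joint passes its speed limit or range.

## Robot

A 6-joint arm with a two-finger parallel gripper is mounted at the origin on the work surface. World frame = base frame: x ahead of the robot, y to its left, z up, the work surface at z = 0. Lengths are in m, angles in rad, forces in N, time in s.
With the tool pointing down it reaches from about 0.35 to 0.925 m from the base axis. Payload 6.4 kg.
Tool frame: the origin (TCP) lies between the finger pads; the fingertips stand 25 mm ahead of it and the grasp point (between the pads) lies 6 mm ahead of it; z points along the fingers, y is the line along which they close (so a half turn about z gives the same grasp; the last joint's range is limited). The gripper opens to 94 mm and grips with 3 to 60 N. Pads are 16 mm wide; open, the fingers measure 119 mm over their backs; the gripper's body (75 mm by 177 mm) begins 78 mm behind the grasp point.
Start: joints at [-1.446, 0.245, 1.558, -0, 1.339, -0.174], TCP at [0.191, -0.621, 0.208] pointing down, gripper open.
Joint ranges: [-3.13, 3.13], [-1.02, 2.26], [0.13, 2.54], [-0.95, 4.09], [0.21, 2.88], [-2.74, 2.74]. Speed limits (rad/s): [2.57, 2.57, 3.14, 3.14, 3.14, 3.14].

## Interface

Orientations are given as a rotation vector (axis times angle).
In Python, from cell import * gives the robot as it stands.
- The arm moves only by the shell command python3 -m handwheel 'ROWS' [FORCE]. ROWS is a JSON object of lists of equal length, an entry for each row: "linear": the shift along the tool's x, y, z in cm, a list of three; "roll": the turn about the tool's z in degrees; "jaw": the finger opening in cm, from 0 to 9.4. In form: {"linear": [[x, y, z], ...], "roll": [roll, ...], "jaw": [jaw, ...]}. A call has 1 to 12 rows; each row shifts and turns the commanded pose from where the row before left it, along the tool's axes as they then stand; what a row does not reach is not made up. A row lasts 1/8 s, in which the tool goes at most 62.5 mm and 10.7 degrees, less where a joint would pass 70% of its speed; a pose out of reach is approached as far as the arm can. A call is refused whole if a number of a shift passes 6.25 or a number of a turn 10.7, either way. A call with a gripper value outside its range is refused whole. The fingers move at their own pace and stop on an object; FORCE is the grip in N (left out, the last holds). Time passes only in rows, so rows that do not move let the fingers close. It gives the time, the measured TCP pose, the force, the opening and the grip force at its end, in the units of the state.
- state(): the state, without advancing time (a new reading comes with each control period).
- get_image(name): name is "side" or "top"; returns the picture (420x560x3 uint8, red, green, blue); there is no depth.
- camera_model(name): a dict with "camera_matrix" (3x3 intrinsics, pixels), "rvec" (rotation vector, rad) and "tvec" (3), from world to camera coordinates, as OpenCV has them. Camera axes: x right, y down, z forward; pixel columns grow to the right and rows downward; lengths in m; the calibration is good to about 2 mm. A picture is of the moment at which its call begins. camera_model takes no time and is no camera call.
- close_job(): hands the job in; it is judged then, once.
Trained networks look in the newest picture that a camera, given by its name, has taken for a name from the list of things; names that differ only in an ending like _2 or _b are one class to them, and where a whole thing is asked for, a point or a joint stands for the part that bears it (a point fixed in the world has none). Each returns a list of dicts, best first, with "confidence" (0 to 1); they miss things now and then, are a little off and sometimes report something else, mostly with a low value. They report only what shows in the picture. A call takes as long as a camera call. They do not tell look-alikes from the thing itself.
- find_in(camera, query): "at" ([column, row] in pixels, amid what is visible of it).
- silhouettes(camera, query): "pixels" (420x560 bool, what is visible of it) and "at" ([column, row] in pixels, amid what is visible of it).
- mark_of(camera, query): "at" ([column, row] in pixels: a listed point, or the origin of a listed thing).
The state is a dict: "time_s": time; "joint_pos": joint angles; "joint_vel": joint speeds; "joint_efforts": joint torques, N m; "eef_pos": TCP position; "ee_rot": TCP orientation; "force": force on the tool from outside, world axes, zero at the start; "torque": the same for the moment, N m; "opening": opening from 0.0 (shut) to 1.0 (fully open); "gripper_force": force on a finger pad.
Only numpy, scipy, OpenCV 4.12 (cv2) and the standard library are available. Lean on these libraries where they do the work, as an engineer would, in place of code of your own. Each camera call takes 0.05 s, during which the arm holds its last target. There are 200 camera calls.

## Working session

There is one attempt and no reset: what is moved stays moved. The work goes in short steps, Python scripts to look and compute and a shell command to move; the robot and the scene stay as the last step left them, time stands still between calls to the robot, and variables do not carry over. Pictures are saved under pics/ and viewed, at most 11 in all, crops included, and the job is handed in when it is done.

```bash
ls; mkdir -p pics; python3 - <<'E'
from cell import *
import cv2,numpy as np
s=state();print(s['time_s'],s['eef_pos'],s['ee_rot'],s['force'])
a=get_image("top");b=get_image("side")
for n in("top","side"):
    im=a if n=="top" else b
    cv2.imwrite(f"pics/{n}0.png",cv2.cvtColor(im,cv2.COLOR_RGB2BGR))
    m=camera_model(n);R=cv2.Rodrigues(np.array(m['rvec']))[0];print(n,(-R.T@np.array(m['tvec'])).ravel(),np.array(m['camera_matrix']).tolist(),R[2])
    for q in("post_seat","brass_collar","blue_spacer","dome_cap","flywheel"):
        print(n,q,[(np.round(d['at'],1).tolist(),round(d['confidence'],2)) for d in mark_of(n,q)])
E
```

```text
pics
0.0 [ 0.19128026 -0.62061148  0.20667593] [-3.10475292e+00 -4.67418617e-01 -4.41630913e-05] [ 0.20395528 -0.33407616 -0.39170518]
top [0.27579787 0.01170191 1.31344114] [[461.515045995596, 0.0, 283.7889742472821], [0.0, 461.515045995596, 212.83312960528582], [0.0, 0.0, 1.0]] [ 0.22212343  0.00559949 -0.97500247]
top post_seat [([255.3, 193.2], 0.69), ([299.2, 223.9], 0.67)]
top brass_collar [([220.6, 246.3], 0.78), ([298.4, 227.6], 0.46)]
top blue_spacer [([403.7, 174.0], 0.69), ([376.1, 166.7], 0.65), ([374.2, 194.5], 0.5)]
top dome_cap [([197.8, 208.4], 0.49)]
top flywheel [([372.6, 244.4], 0.82)]
side [ 0.46100843 -0.94537087  0.6683716 ] [[440.1054802853727, 0.0, 270.8066737463858], [0.0, 440.1054802853727, 213.38569335853688], [0.0, 0.0, 1.0]] [ 0.0880151   0.83924232 -0.53658705]
side post_seat [([293.3, 208.8], 0.82), ([259.8, 236.8], 0.58)]
side brass_collar [([235.7, 197.7], 0.74)]
side blue_spacer [([311.9, 301.5], 0.94), ([357.4, 297.5], 0.85), ([353.4, 324.0], 0.59), ([261.4, 236.5], 0.49)]
side dome_cap [([276.0, 184.8], 0.56)]
side flywheel [([240.6, 295.6], 0.94)]
```

```bash
python3 - <<'E'
import cv2
a=cv2.imread('pics/top0.png');b=cv2.imread('pics/side0.png')
cv2.imwrite('pics/t1.png',cv2.resize(a[120:330,150:430],None,fx=2.8,fy=2.8,interpolation=2))
cv2.imwrite('pics/s1.png',cv2.resize(b[150:360,150:430],None,fx=2.8,fy=2.8,interpolation=2))
E
```

```text
(no output)
```

View pics/t1.png

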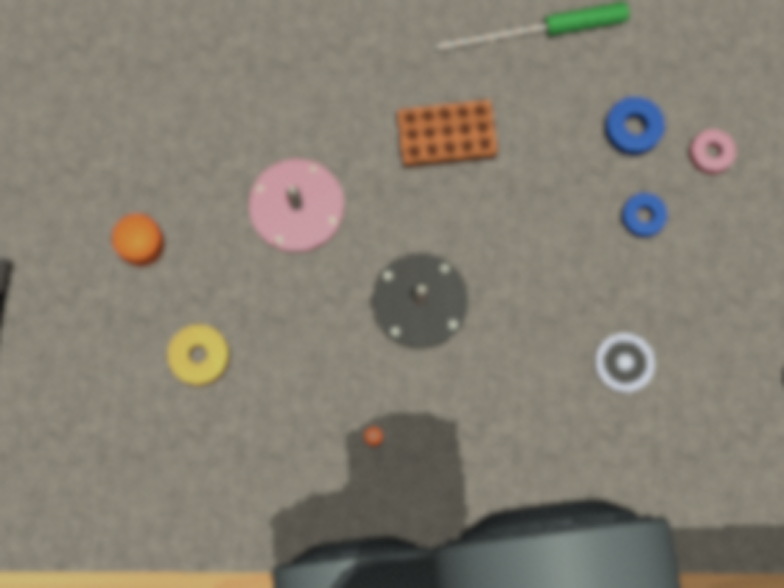

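View pics/s1.png

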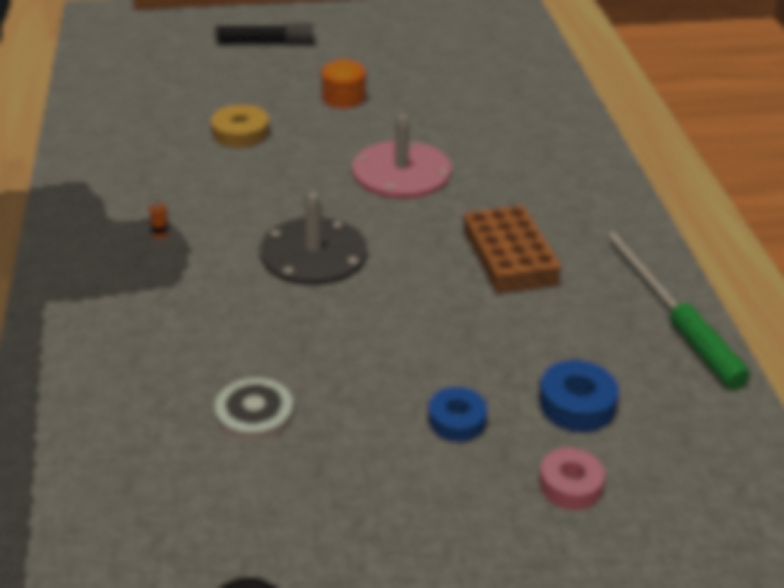

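The top picture shows the dark base at about (300,227), brass (220,246), dome (199,205), flywheel (373,249), small blue ring (380,197), and decoys: pink base (256,193), big blue ring (377,165), pink ring (404,173). The side picture agrees (base (262,238), small blue (313,298), flywheel (241,295), dome (273,180), brass (236,194)).

```bash
cat > h.py <<'E'
from cell import *
import cv2,numpy as np
from scipy.optimize import least_squares
from scipy.spatial import ConvexHull
M={n:camera_model(n) for n in("top","side")}
def proj(n,P):
    m=M[n];return cv2.projectPoints(np.array(P,float).reshape(-1,3),np.array(m['rvec'],float),np.array(m['tvec'],float),np.array(m['camera_matrix'],float),None)[0].reshape(-1,2)
T=np.linspace(0,2*np.pi,72,endpoint=False)
def hullc(pts):
    h=cv2.convexHull(np.float32(pts));m=cv2.moments(h);return np.array([m['m10'],m['m01']])/m['m00']
def rings(x,y,prof):
    return np.vstack([np.c_[x+r*np.cos(T),y+r*np.sin(T),0*T+z] for r,z in prof])
def fit(obs,prof,x0):
    f=lambda p:np.concatenate([hullc(proj(n,rings(p[0],p[1],prof)))-c for n,c in obs.items()])
    s=least_squares(f,x0,x_scale=.01,diff_step=1e-3);return s.x,s.fun
def maskc(mask):
    c=max(cv2.findContours(mask.astype(np.uint8),0,1)[0],key=cv2.contourArea)
    return hullc(c[:,0])
def seen(n,q,near,tol=15):
    L=[d for d in silhouettes(n,q) if np.linalg.norm(np.array(d['at'])-near)<tol]
    return maskc(L[0]['pixels']) if L else None
PROF={'brass_collar':[(.031,0),(.031,.02)],'blue_spacer':[(.023,0),(.023,.018)],'dome_cap':[(.025,0),(.025,.033),(.018,.0417),(.009,.0445)],'flywheel':[(.03,0),(.03,.012)],'base':[(.05,0),(.05,.008)]}
def up(prof,z):return [(r,h+z) for r,h in prof]
E
python3 - <<'E'
from h import *
A={'top':get_image('top'),'side':get_image('side')}
near={'brass_collar':((220,246),(236,194)),'blue_spacer':((380,197),(313,298)),'dome_cap':((199,205),(273,180)),'flywheel':((373,249),(241,295))}
for q,(t,s) in near.items():
    o={n:seen(n,q,c) for n,c in zip(('top','side'),(t,s))}
    o={n:c for n,c in o.items() if c is not None}
    x,r=fit(o,PROF[q],[.45,-.1]);print(q,np.round(x*1000,1),np.round(r,2),len(o))
o={}
for n,c in(('top',(300,227)),('side',(262,238))):
    g=A[n].max(2).astype(int);yy,xx=np.mgrid[:420,:560]
    m=(g<85)&(np.hypot(xx-c[0],yy-c[1])<24);m=cv2.morphologyEx(m.astype(np.uint8),cv2.MORPH_OPEN,np.ones((3,3)))
    o[n]=maskc(m);print(n,o[n],m.sum(),cv2.contourArea(np.float32(cv2.convexHull(np.argwhere(m)))))
    L=[d for d in mark_of(n,'post_seat')];print([np.round(d['at'],1) for d in L])
x,r=fit(o,PROF['base'],[.45,-.1]);print('base',np.round(x*1000,1),np.round(r,2));print(proj('top',[*x,.008]),proj('side',[*x,.008]),proj('top',[*x,.065]),proj('side',[*x,.065]))
for n in o: print(cv2.contourArea(cv2.convexHull(np.float32(proj(n,rings(*x,PROF['base']))))))
for q in('small_block','cell','lens_cap','torch'):
  for n in o: print(q,n,[(np.round(d['at']),round(d['confidence'],2)) for d in mark_of(n,q)])
E
```

```text
brass_collar [474.9 200.5] [-0.04  0.16  0.18  0.07] 2
blue_spacer [ 622.5 -259. ] [-0.1   0.24  0.17  0.05] 2
dome_cap [593.4 265.1] [-0.12  0.26  0.3   0.21] 2
flywheel [ 468.1 -233.2] [-0.  0.] 1
top [296.41025641 224.58974359] 20 13.0
[array([255.3, 195.4]), array([296.8, 229.3])]
side [261.76236979 239.39149306] 729 768.0
[array([292.2, 210.6]), array([260.9, 238.5])]
base [536.4 -19.7] [ 0.84  1.06  0.84 -1.43]
[[297.26931074 225.29702396]] [[262.58923119 236.27771339]] [[297.74769921 221.25700576]] [[262.25138356 217.79171101]]
939.9067947701551
779.9631186033366
small_block top [(array([310., 169.]), 0.93)]
small_block side [(array([271., 174.]), 0.69), (array([331., 242.]), 0.57), (array([238., 366.]), 0.27)]
cell top [(array([282., 277.]), 0.57)]
cell side [(array([207., 234.]), 0.5)]
lens_cap top [(array([437., 252.]), 0.66)]
lens_cap side [(array([236., 366.]), 0.8)]
torch top [(array([147., 231.]), 0.75), (array([437., 255.]), 0.46)]
torch side [(array([245., 165.]), 0.7)]
```

```bash
python3 - <<'E'
from h import *
A={'top':get_image('top'),'side':get_image('side')}
o={}
for n,c in(('top',(300,227)),('side',(262,238))):
    I=A[n];w=I[c[1]-26:c[1]+27,c[0]-26:c[0]+27]
    t,m=cv2.threshold(cv2.cvtColor(w,cv2.COLOR_RGB2GRAY),0,255,cv2.THRESH_OTSU|cv2.THRESH_BINARY_INV)
    m=cv2.morphologyEx(m,cv2.MORPH_OPEN,np.ones((3,3)));o[n]=maskc(m)+np.array(c)-26
    k=max(cv2.findContours(m,0,1)[0],key=cv2.contourArea);print(n,t,o[n],cv2.contourArea(cv2.convexHull(k)))
x,r=fit(o,PROF['base'],[.45,-.1]);print('base',np.round(x*1000,1),np.round(r,2),proj('top',[*x,.065]),proj('side',[*x,.065]))
f={n:seen(n,'flywheel',c,20) for n,c in(('top',(373,247)),('side',(241,295)))};print(f)
f={n:c for n,c in f.items() if c is not None};x,r=fit(f,PROF['flywheel'],[.45,-.1]);print(np.round(x*1000,1),r)
for k,q in((0,'cell'),(0,'lens_cap'),(0,'small_block')):
    m=M['top'];p=mark_of('top',q)[0]['at']
    print(q,least_squares(lambda z:proj('top',[*z,0])[0]-p,[.45,0],x_scale=.01,diff_step=1e-3).x)
E
```

```text
top 110.0 [299.31101107 227.10992309] 888.5
side 78.0 [261.50716724 239.40477816] 732.5
base [532.6 -25.7] [ 0.01 -0.18 -0.15  0.  ] [[299.918453   222.59954734]] [[260.96497436 219.1781463 ]]
{'top': array([372.22070707, 249.03181818]), 'side': array([239.83137255, 296.39019608])}
[ 467.5 -233.4] [ 0.11989735  0.18432023  0.13153868 -0.14136546]
cell [0.39107477 0.0205493 ]
lens_cap [0.51601961 0.41837094]
small_block [ 0.70697789 -0.05596056]
```

```bash
cat > go.py <<'E'
import sys
from cell import *
import numpy as np
from scipy.spatial.transform import Rotation as Ro
s=state();p=np.array(s['eef_pos']);R=Ro.from_rotvec(s['ee_rot'])
print('t',round(s['time_s'],2),'tcp mm',np.round(p*1000,1),'open',round(s['opening']*94,1),'F',np.round(s['force'],1),'grip',round(s['gripper_force'],1),'x-yaw',round(np.degrees(np.arctan2(*R.as_matrix()[1::-1,0])),2),'j',np.round(s['joint_pos'],2))
for a in sys.argv[1:]:
    t=np.array(eval(a))/1000;d=R.inv().apply(t-p)*100;n=int(np.ceil(np.linalg.norm(d)/6));p=t
    print(a,'cm',np.round(d,2),'rows',n,'each',np.round(d/max(n,1),3))
E
python3 go.py 450,-100,200 474.9,200.5,120 474.9,200.5,27
```

```text
t 1.95 tcp mm [ 191.3 -621.2  207.8] open 93.9 F [0.5 0.3 0.2] grip 0.0 x-yaw 17.12 j [-1.45  0.25  1.56  0.    1.34 -0.17]
450,-100,200 cm [ 40.06 -42.2    0.78] rows 10 each [ 4.006 -4.22   0.078]
474.9,200.5,120 cm [ 11.23 -27.99   8.  ] rows 6 each [ 1.871 -4.664  1.333]
474.9,200.5,27 cm [-0.   0.   9.3] rows 2 each [-0.    0.    4.65]
```

```bash
python3 -m handwheel '{"linear":[[4,-4.22,0.08],[4,-4.22,0.08],[4,-4.22,0.08],[4,-4.22,0.08],[4,-4.22,0.08],[4,-4.22,0.08],[4,-4.22,0.08],[4,-4.22,0.08],[4,-4.22,0.08],[4,-4.22,0.08]],"roll":[0,0,0,0,0,0,0,0,0,0],"jaw":[9.4,9.4,9.4,9.4,9.4,9.4,9.4,9.4,9.4,9.4]}' 20; python3 go.py 474.9,200.5,120 474.9,200.5,27
```

```text
time_s: 3.2
eef_pos: [0.4501, -0.0984, 0.2002]
ee_rot: [3.106, 0.467, 0.002]
force: [0.5, 0.2, -0.5]
opening: 1.0
gripper_force: 0.0
t 3.2 tcp mm [450.1 -98.4 200.2] open 94.0 F [ 0.5  0.2 -0.5] grip 0.0 x-yaw 17.11 j [-0.46 -0.21  2.03 -0.    1.32  0.81]
474.9,200.5,120 cm [ 11.16 -27.85   8.  ] rows 6 each [ 1.86  -4.641  1.334]
474.9,200.5,27 cm [-0.01 -0.01  9.3 ] rows 2 each [-4.00e-03 -4.00e-03  4.65e+00]
```

```bash
python3 -m handwheel '{"linear":[[1.86,-4.64,1.33],[1.86,-4.64,1.33],[1.86,-4.64,1.33],[1.86,-4.64,1.33],[1.86,-4.64,1.33],[1.86,-4.64,1.33],[0,0,4],[0,0,3],[0,0,0]],"roll":[0,0,0,0,0,0,0,0,0],"jaw":[9.4,9.4,9.4,9.4,9.4,9.4,9.4,9.4,9.4]}' 20; python3 go.py 474.9,200.5,27
```

```text
time_s: 4.32
eef_pos: [0.472, 0.1985, 0.0478]
ee_rot: [3.106, 0.468, -0.008]
force: [0.3, 0.6, 0.6]
opening: 1.003
gripper_force: 0.0
t 4.33 tcp mm [472.  198.5  47.8] open 94.2 F [0.3 0.6 0.6] grip 0.0 x-yaw 17.13 j [0.18 0.14 2.   0.   1.   1.45]
474.9,200.5,27 cm [ 0.35 -0.1   2.08] rows 1 each [ 0.346 -0.102  2.082]
```

```bash
python3 -m handwheel '{"linear":[[0.3,-0.1,1],[0,0,1],[0,0,0],[0,0,0],[0,0,0],[0,0,0],[0,0,0],[0,0,0]],"roll":[0,0,0,0,0,0,0,0],"jaw":[9.4,9.4,9.4,5.5,5.5,5.5,5.5,5.5]}' 25; python3 go.py 474.9,200.5,127 532.6,-25.7,127
```

```text
time_s: 5.32
eef_pos: [0.4767, 0.2006, 0.03]
ee_rot: [3.107, 0.468, 0.0]
force: [0.1, -0.5, -0.7]
opening: 0.592
gripper_force: 0.0
t 5.33 tcp mm [476.7 200.6  30. ] open 55.6 F [ 0.1 -0.5 -0.7] grip 0.0 x-yaw 17.12 j [ 0.18  0.18  2.   -0.    0.96  1.45]
474.9,200.5,127 cm [-0.17 -0.04 -9.7 ] rows 2 each [-0.087 -0.021 -4.85 ]
532.6,-25.7,127 cm [-1.15 23.32  0.  ] rows 4 each [-0.287  5.829  0.   ]
```

```bash
python3 - <<'E'
from h import *
a=get_image('top');b=get_image('side')
x=np.hstack([cv2.resize(a[150:300,150:300],(400,400)),cv2.resize(b[100:250,180:330],(400,400))])
cv2.imwrite('pics/v2.png',x[:,:,::-1])
s=state();p=s['eef_pos'];print(proj('top',p),proj('side',p),p,proj('top',[.4749,.2005,.02]))
E
```

```text
[[219.13320624 244.54021248]] [[235.62206384 188.73931914]] [0.47666326 0.20060725 0.02996631] [[219.65001248 245.70336006]]
```

View pics/v2.png

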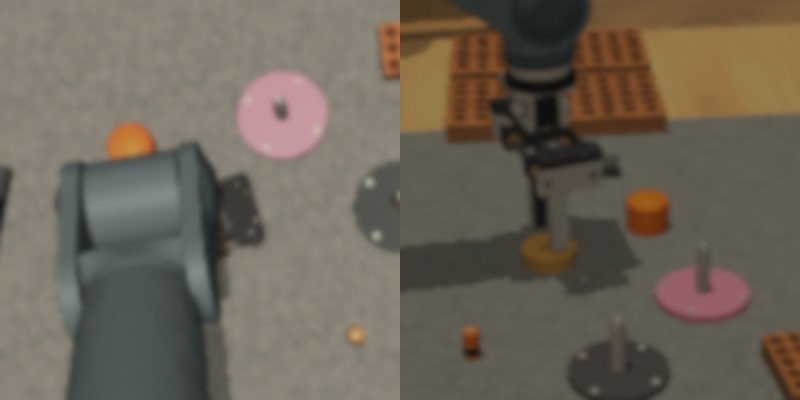

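The collar appears to be between the fingers (side crop about (548,252)); but opening reads 55 mm without force. I'll close more and watch.

```bash
python3 -m handwheel '{"linear":[[0,0,0],[0,0,0],[0,0,0]],"roll":[0,0,0],"jaw":[4,4,4]}' 25; python3 - <<'E'
from h import *
s=state();p=np.array(s['eef_pos']);
for d in(28,-28):
    q=p+np.array([.294*d,-.956*d,-25])*[.001]*3 if 0 else p+np.array([.294*d,-.956*d,-25])/1000
    print(proj('side',q))
print(s['opening'],s['gripper_force'],s['force'],p)
E
```

```text
time_s: 5.8
eef_pos: [0.4767, 0.2006, 0.0299]
ee_rot: [3.107, 0.468, -0.0]
force: [0.3, 1.2, -0.3]
opening: 0.425
gripper_force: 0.0
[[239.19120957 200.41237363]]
[[232.95661937 191.79992416]]
0.42482383139440627 0.0 [ 0.28627102  1.24241631 -0.26312627] [0.47666752 0.2005959  0.02994888]
```

```bash
python3 - <<'E'
from h import *
b=get_image('side')
cv2.imwrite('pics/v3.png',cv2.resize(b[150:220,195:280],None,fx=8,fy=8,interpolation=2)[:,:,::-1])
print([ (np.round(d['at'],1),d['confidence']) for d in find_in('side','brass_collar')])
E
```

```text
[(array([233.7, 199.3]), 0.61)]
```

View pics/v3.png

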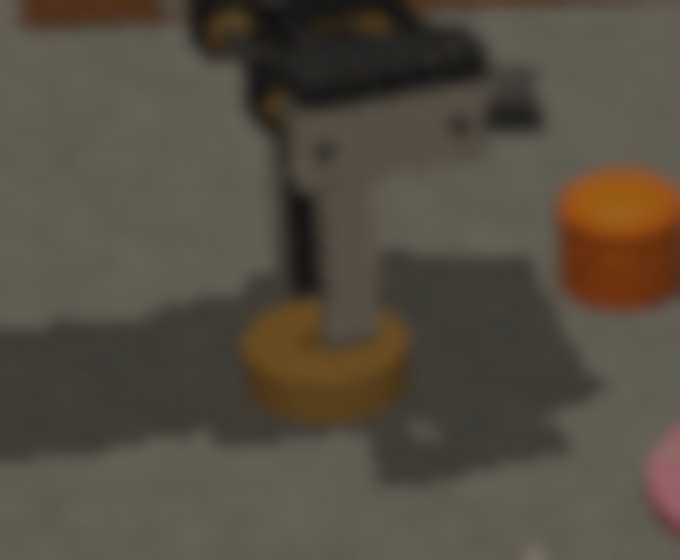

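```bash
python3 - <<'E'
from h import *
s=state();p=np.array(s['eef_pos'])
for z in(5,20,25,30):
  for d in(20,26): print(z,d,np.round(proj('side',[p[0]+.294*d/1000,p[1]-.956*d/1000,z/1000]),1),np.round(proj('side',[p[0]-.294*d/1000,p[1]+.956*d/1000,z/1000]),1))
E
```

```text
5 20 [[238.3 199.1]] [[233.8 193. ]]
5 26 [[239.  200.1]] [[233.2 192.1]]
20 20 [[238.  194.7]] [[233.6 188.7]]
20 26 [[238.7 195.7]] [[232.9 187.8]]
25 20 [[238.  193.3]] [[233.5 187.2]]
25 26 [[238.7 194.2]] [[232.8 186.3]]
30 20 [[237.9 191.8]] [[233.4 185.7]]
30 26 [[238.6 192.7]] [[232.7 184.9]]
```

The picture shows both fingertips hovering just above the collar's top (near tip at px (239,193)), so the true tips sit at about z=25 mm although the reading suggests 5. I'll open and descend stepwise, guided by force.

```bash
python3 -m handwheel '{"linear":[[0,0,0],[0,0,0],[0,0,0],[0,0,0],[0,0,0],[0,0,0],[0,0,0.5],[0,0,0.5],[0,0,0.3],[0,0,0]],"roll":[0,0,0,0,0,0,0,0,0,0],"jaw":[9.4,9.4,9.4,9.4,9.4,9.4,9.4,9.4,9.4,9.4]}' 25; python3 - <<'E'
from h import *
b=get_image('side')
cv2.imwrite('pics/v4.png',cv2.resize(b[150:220,195:280],None,fx=8,fy=8,interpolation=2)[:,:,::-1])
E
```

```text
time_s: 7.15
eef_pos: [0.4764, 0.2005, 0.0165]
ee_rot: [3.107, 0.467, -0.001]
force: [-0.0, 0.4, 0.2]
opening: 0.999
gripper_force: 0.0
```

View pics/v4.png

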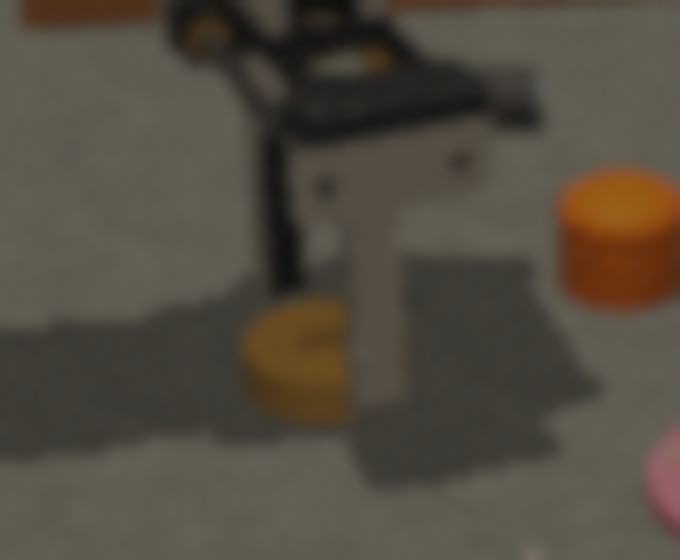

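Near tip at px (242,200.6) → tip z about 15 mm; lower about 10 mm more, then close.

```bash
python3 -m handwheel '{"linear":[[0,0,0.5],[0,0,0.4],[0,0,0],[0,0,0],[0,0,0],[0,0,0],[0,0,0],[0,0,0]],"roll":[0,0,0,0,0,0,0,0],"jaw":[9.4,9.4,5.5,5.5,5.5,5.5,5.5,5.5]}' 25; python3 go.py 474.9,200.5,107 532.6,-25.7,107
```

```text
time_s: 8.2
eef_pos: [0.4768, 0.2007, 0.0081]
ee_rot: [-3.106, -0.468, -0.0]
force: [0.2, 0.4, 1.3]
opening: 0.658
gripper_force: 25.0
t 8.2 tcp mm [476.8 200.7   8.1] open 61.9 F [0.2 0.4 1.3] grip 25.0 x-yaw 17.12 j [0.18 0.22 2.   0.   0.92 1.45]
474.9,200.5,107 cm [-0.18 -0.04 -9.89] rows 2 each [-0.091 -0.02  -4.945]
532.6,-25.7,107 cm [-1.14 23.32 -0.  ] rows 4 each [-0.286  5.829 -0.   ]
```

```bash
python3 -m handwheel '{"linear":[[0,0,-4.5],[0,0,-4.5],[-0.24,5.8,0],[-0.24,5.8,0],[-0.24,5.8,0],[-0.24,5.8,0],[0,0,0],[0,0,0]],"roll":[0,0,0,0,0,0,0,0],"jaw":[5.5,5.5,5.5,5.5,5.5,5.5,5.5,5.5]}' 25; cat > held.py <<'E'
import sys
from h import *
q,grab=sys.argv[1],float(sys.argv[2])
s=state();p=np.array(s['eef_pos']);z=p[2]-grab/1000
get_image('top');get_image('side');o={}
for n in('top','side'):
    e=proj(n,[p[0],p[1],z+.01])[0];c=seen(n,q,e,20);print(n,e,c)
    if c is not None:o[n]=c
for n in o:
    x,r=fit({n:o[n]},up(PROF[q],z),p[:2]);print(n,np.round(x*1000,1))
if len(o)==2:x,r=fit(o,up(PROF[q],z),p[:2]);print('both',np.round(x*1000,1),np.round(r,2))
E
python3 held.py brass_collar 8.1; python3 go.py 532.6,-25.7,98
```

```text
time_s: 9.2
eef_pos: [0.5348, -0.0235, 0.097]
ee_rot: [-3.106, -0.467, 0.003]
force: [-0.9, -0.0, -3.7]
opening: 0.663
gripper_force: 25.0
top [299.45622115 219.26508855] None
side [261.53580915 207.14243258] [255.86891386 207.52059925]
side [520.8 -22.9]
t 9.4 tcp mm [535.3 -22.6  97.6] open 62.6 F [ 0.4  0.2 -2.9] grip 25.0 x-yaw 17.23 j [-0.25  0.11  1.93  0.    1.1   1.02]
532.6,-25.7,98 cm [-0.35  0.22 -0.04] rows 1 each [-0.346  0.219 -0.04 ]
```

```bash
cat > edge.py <<'E'
import sys
from h import *
# compare left column / bottom row of the visible mask in the side view with the model at the reported TCP xy
q,grab=sys.argv[1],float(sys.argv[2])
s=state();p=np.array(s['eef_pos']);z=p[2]-grab/1000
get_image('side')
e=proj('side',[p[0],p[1],z+.01])[0]
for d in silhouettes('side',q):
    if np.linalg.norm(d['at']-e)<20:
        m=cv2.morphologyEx(d['pixels'].astype(np.uint8),cv2.MORPH_OPEN,np.ones((3,3)));yy,xx=np.nonzero(m)
        f=lambda v:[proj('side',rings(v[0],v[1],up(PROF[q],z)))[:,0].min()-xx.min()+.5-.5,proj('side',rings(v[0],v[1],up(PROF[q],z)))[:,1].max()-yy.max()-.5]
        print('mask L,R,T,B',xx.min(),xx.max(),yy.min(),yy.max())
        P=proj('side',rings(p[0],p[1],up(PROF[q],z)));print('model at tcp',np.round([P[:,0].min(),P[:,0].max(),P[:,1].min(),P[:,1].max()],1))
        print('est',np.round(least_squares(f,p[:2],x_scale=.01,diff_step=1e-3).x*1000,1),'tcp',np.round(p*1000,1))
b=get_image('side');c=np.int32(e)
cv2.imwrite('pics/'+sys.argv[3],cv2.resize(b[c[1]-35:c[1]+50,c[0]-40:c[0]+40],None,fx=7,fy=7,interpolation=2)[:,:,::-1]);print('crop origin',c-[40,35])
E
python3 edge.py brass_collar 8.1 v5.png
```

```text
mask L,R,T,B 249 262 198 216
model at tcp [249.  274.2 196.9 217. ]
est [535.4 -20.6] tcp [535.3 -22.6  97.6]
crop origin [221 171]
```

View pics/v5.png

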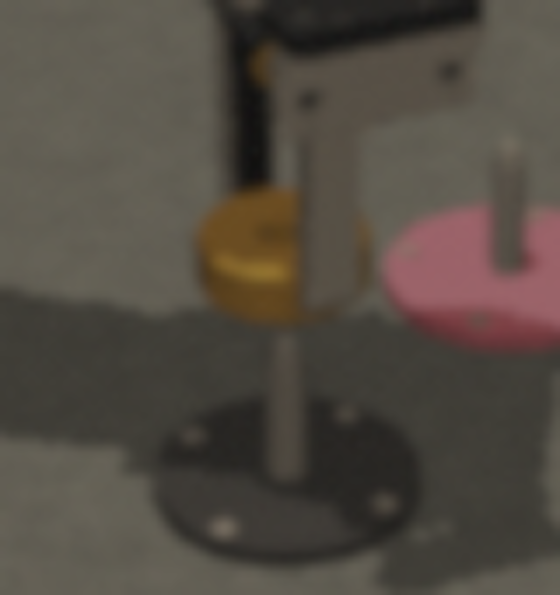

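Collar hovers over the post with its centre column (~284 in crop) on the post's axis (~285). Shift about 2.5 mm in −y and lower.

```bash
python3 -m handwheel '{"linear":[[-0.12,0.24,0],[0,0,1.5],[0,0,1],[0,0,1],[0,0,1],[0,0,0]],"roll":[0,0,0,0,0,0],"jaw":[5.5,5.5,5.5,5.5,5.5,5.5]}' 25; python3 go.py 532.6,-25.7,17
```

```text
time_s: 10.3
eef_pos: [0.5345, -0.0264, 0.0518]
ee_rot: [-3.106, -0.467, 0.003]
force: [-0.9, 0.2, -3.3]
opening: 0.66
gripper_force: 25.0
t 10.3 tcp mm [534.5 -26.4  51.8] open 62.0 F [-0.9  0.2 -3.3] grip 25.0 x-yaw 17.12 j [-0.26  0.18  1.95 -0.    1.02  1.01]
532.6,-25.7,17 cm [-0.16 -0.12  3.48] rows 1 each [-0.157 -0.12   3.478]
```

```bash
python3 -m handwheel '{"linear":[[0,0,1],[0,0,1],[0,0,1],[0,0,0.3],[0,0,0]],"roll":[0,0,0,0,0],"jaw":[5.5,5.5,5.5,5.5,5.5]}' 25; python3 go.py 532.6,-25.7,17
```

```text
time_s: 10.92
eef_pos: [0.5353, -0.0266, 0.0197]
ee_rot: [-3.107, -0.468, 0.001]
force: [-0.5, 0.7, -3.3]
opening: 0.66
gripper_force: 25.0
t 10.93 tcp mm [535.3 -26.6  19.7] open 62.0 F [-0.5  0.7 -3.3] grip 25.0 x-yaw 17.12 j [-0.26  0.24  1.95 -0.    0.95  1.01]
532.6,-25.7,17 cm [-0.23 -0.17  0.27] rows 1 each [-0.228 -0.169  0.269]
```

```bash
python3 -m handwheel '{"linear":[[0,0,0.3],[0,0,0],[0,0,0],[0,0,0],[0,0,0],[0,0,-5],[0,0,-5],[0,0,0]],"roll":[0,0,0,0,0,0,0,0],"jaw":[5.5,5.5,9.4,9.4,9.4,9.4,9.4,9.4]}' 25; python3 go.py 622.5,-259,100 622.5,-259,7
```

```text
time_s: 11.92
eef_pos: [0.5388, -0.0275, 0.122]
ee_rot: [3.103, 0.467, 0.014]
force: [0.1, 1.0, -0.3]
opening: 0.997
gripper_force: 0.0
t 11.93 tcp mm [538.8 -27.5 122. ] open 93.7 F [ 0.1  1.  -0.3] grip 0.0 x-yaw 17.13 j [-0.26  0.08  1.91  0.    1.14  1.01]
622.5,-259,100 cm [ 1.16 24.58  2.34] rows 5 each [0.232 4.916 0.468]
622.5,-259,7 cm [-0.08 -0.05  9.3 ] rows 2 each [-0.039 -0.025  4.65 ]
```

```bash
python3 -m handwheel '{"linear":[[0.3,4.96,0],[0.3,4.96,0],[0.3,4.96,0],[0.3,4.96,0.5],[0.3,4.96,1.5],[0,0,3],[0,0,2],[0,0,0],[0,0,0]],"roll":[0,0,0,0,0,0,0,0,0],"jaw":[9.4,9.4,9.4,9.4,9.4,9.4,9.4,9.4,9.4]}' 25; python3 go.py 622.5,-259,8;python3 - <<'E'
from h import *
print(maskc(cv2.inRange(cv2.cvtColor(get_image('side')[150:350],cv2.COLOR_RGB2HSV),(105,120,30),(125,255,255))))
p=state()['eef_pos'];print(p)
for d in(50,): print(proj('side',[p[0]+.294*d/1000,p[1]-.956*d/1000,p[2]]))
E
```

```text
time_s: 13.05
eef_pos: [0.6232, -0.2589, 0.0478]
ee_rot: [3.106, 0.469, 0.001]
force: [1.3, 0.2, 0.4]
opening: 0.999
gripper_force: 0.0
t 13.05 tcp mm [ 623.2 -258.9   47.8] open 93.9 F [1.3 0.2 0.4] grip 0.0 x-yaw 17.17 j [-0.56  0.47  1.58 -0.    1.09  0.71]
622.5,-259,8 cm [-0.07 -0.01  3.98] rows 1 each [-0.072 -0.009  3.977]
[356.15557668 140.84315589]
[ 0.62349704 -0.2591124   0.04835388]
[[325.87676223 298.96836039]]
```

```bash
python3 -m handwheel '{"linear":[[0,0,2],[0,0,1],[0,0,0.4],[0,0,0.3],[0,0,0]],"roll":[0,0,0,0,0],"jaw":[9.4,9.4,9.4,9.4,9.4]}' 12; python3 - <<'E'
from h import *
b=get_image('side');cv2.imwrite('pics/v6.png',cv2.resize(b[250:340,270:370],None,fx=7,fy=6.6,interpolation=2)[:,:,::-1]);print(state()['eef_pos'],state()['force'])
E
```

```text
time_s: 13.72
eef_pos: [0.6227, -0.2593, 0.0099]
ee_rot: [3.107, 0.468, 0.0]
force: [-0.0, 0.4, 0.9]
opening: 1.0
gripper_force: 0.0
[ 0.62290331 -0.25935811  0.01021325] [ 0.57893018 -0.02226696 -0.37324909]
```

View pics/v6.png

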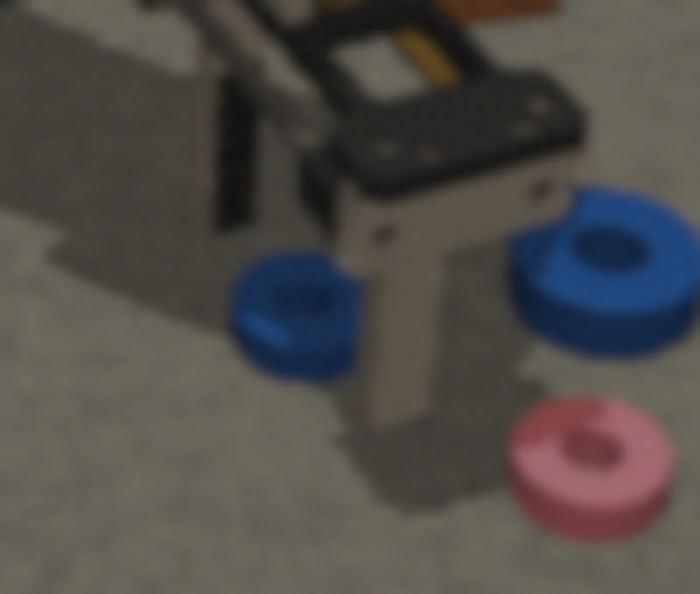

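The fingers straddle the small blue ring (crop ~(300,310)), clear of the neighbours, tips low. Close.

```bash
python3 -m handwheel '{"linear":[[0,0,0],[0,0,0],[0,0,0],[0,0,0],[0,0,0],[0,0,0],[0,0,0]],"roll":[0,0,0,0,0,0,0],"jaw":[4,4,4,4,4,4,4]}' 15; python3 go.py 622.5,-259,110 533,-25.7,110
```

```text
time_s: 14.65
eef_pos: [0.6227, -0.2592, 0.01]
ee_rot: [-3.107, -0.468, 0.0]
force: [0.8, 0.6, -0.1]
opening: 0.484
gripper_force: 15.0
t 14.65 tcp mm [ 622.7 -259.2   10. ] open 45.5 F [ 0.8  0.6 -0.1] grip 15.0 x-yaw 17.12 j [-0.56  0.53  1.58  0.    1.03  0.71]
622.5,-259,110 cm [ -0.01  -0.02 -10.  ] rows 2 each [-0.006 -0.012 -5.002]
533,-25.7,110 cm [ -1.69 -24.93   0.  ] rows 5 each [-0.337 -4.986  0.   ]
```

```bash
python3 -m handwheel '{"linear":[[0,0,-5],[0,0,-5],[-0.34,-4.99,0],[-0.34,-4.99,0],[-0.34,-4.99,0],[-0.34,-4.99,0],[-0.34,-4.99,0],[0,0,1.5],[0,0,0],[0,0,0]],"roll":[0,0,0,0,0,0,0,0,0,0],"jaw":[4,4,4,4,4,4,4,4,4,4]}' 15; python3 edge.py blue_spacer 10 v7.png; python3 go.py 532.6,-25.7,95
```

```text
time_s: 15.9
eef_pos: [0.5335, -0.0268, 0.095]
ee_rot: [3.107, 0.465, 0.0]
force: [0.3, -0.5, -0.6]
opening: 0.479
gripper_force: 15.0
crop origin [221 174]
t 16.05 tcp mm [533.6 -26.7  95.3] open 44.9 F [ 0.1  0.2 -1.3] grip 15.0 x-yaw 17.04 j [-0.26  0.11  1.93 -0.    1.1   1.01]
532.6,-25.7,95 cm [-0.07 -0.12  0.03] rows 1 each [-0.067 -0.125  0.03 ]
```

View pics/v7.png

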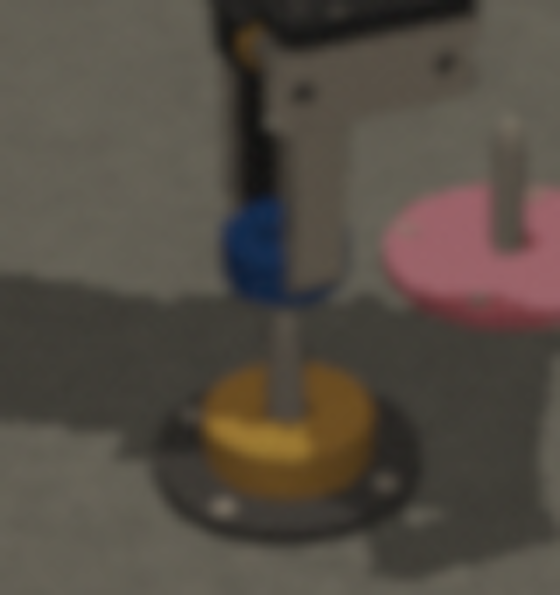

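Collar is flat home on the base; the spacer (crop 222–350, centre 286) is over the post (286). Small correction, then lower with checks.

```bash
python3 -m handwheel '{"linear":[[-0.06,-0.1,1],[0,0,1],[0,0,1],[0,0,1],[0,0,0]],"roll":[0,0,0,0,0],"jaw":[4,4,4,4,4]}' 15; python3 go.py 532.6,-25.7,39
```

```text
time_s: 16.68
eef_pos: [0.5314, -0.0248, 0.0538]
ee_rot: [-3.106, -0.467, 0.003]
force: [-0.0, 0.9, -0.5]
opening: 0.48
gripper_force: 15.0
t 16.68 tcp mm [531.4 -24.8  53.8] open 45.2 F [-0.   0.9 -0.5] grip 15.0 x-yaw 17.12 j [-0.26  0.17  1.95 -0.    1.02  1.01]
532.6,-25.7,39 cm [0.09 0.12 1.48] rows 1 each [0.086 0.123 1.482]
```

```bash
python3 -m handwheel '{"linear":[[0.05,0.08,0.7],[0,0,0.7],[0,0,0],[0,0,0],[0,0,0],[0,0,0],[0,0,-5],[0,0,-4],[0,0,0]],"roll":[0,0,0,0,0,0,0,0,0],"jaw":[4,4,4,8.5,8.5,8.5,9.4,9.4,9.4]}' 15; python3 go.py 532.6,-25.7,130 593.4,265.1,130 593.4,265.1,20
```

```text
time_s: 17.8
eef_pos: [0.5355, -0.0263, 0.135]
ee_rot: [3.103, 0.467, 0.012]
force: [0.2, -0.4, -0.2]
opening: 0.999
gripper_force: 0.0
t 17.8 tcp mm [535.5 -26.3 135. ] open 93.9 F [ 0.2 -0.4 -0.2] grip 0.0 x-yaw 17.12 j [-0.26  0.05  1.91  0.    1.17  1.01]
532.6,-25.7,130 cm [-0.27 -0.14  0.5 ] rows 1 each [-0.268 -0.144  0.496]
593.4,265.1,130 cm [ 1.437e+01 -2.600e+01 -1.000e-02] rows 5 each [ 2.874e+00 -5.200e+00 -2.000e-03]
593.4,265.1,20 cm [-0.08 -0.05 11.  ] rows 2 each [-0.038 -0.023  5.5  ]
```

```bash
python3 -m handwheel '{"linear":[[2.87,-5.2,0],[2.87,-5.2,0],[2.87,-5.2,0],[2.87,-5.2,0],[2.87,-5.2,0],[0,0,3],[0,0,2],[0,0,0],[0,0,0]],"roll":[0,0,0,0,0,0,0,0,0],"jaw":[9.4,9.4,9.4,9.4,9.4,9.4,9.4,9.4,9.4]}' 15; python3 go.py 593.4,265.1,18
```

```text
time_s: 18.92
eef_pos: [0.5939, 0.2645, 0.0814]
ee_rot: [-3.107, -0.466, -0.001]
force: [-0.1, -0.9, 0.2]
opening: 1.0
gripper_force: 0.0
t 18.93 tcp mm [593.9 264.5  81.4] open 94.0 F [-0.1 -0.9  0.2] grip 0.0 x-yaw 17.05 j [0.24 0.38 1.64 0.   1.13 1.52]
593.4,265.1,18 cm [-0.03 -0.07  6.34] rows 2 each [-0.017 -0.037  3.172]
```

```bash
python3 -m handwheel '{"linear":[[0,-0.06,3],[0,0,3],[0,0,1.1],[0,0,0],[0,0,0],[0,0,0],[0,0,0],[0,0,0],[0,0,0],[0,0,0]],"roll":[0,0,0,0,0,0,0,0,0,0],"jaw":[9.4,9.4,9.4,9.4,4.4,4.4,4.4,4.4,4.4,4.4]}' 15; python3 go.py 593.4,265.1,130 532.6,-25.7,130
```

```text
time_s: 20.18
eef_pos: [0.5933, 0.2658, 0.0101]
ee_rot: [-3.107, -0.468, -0.0]
force: [-0.6, 0.2, -0.1]
opening: 0.527
gripper_force: 15.0
t 20.18 tcp mm [593.3 265.8  10.1] open 49.6 F [-0.6  0.2 -0.1] grip 15.0 x-yaw 17.12 j [0.25 0.48 1.65 0.   1.01 1.52]
593.4,265.1,130 cm [-1.000e-02  7.000e-02 -1.199e+01] rows 2 each [-4.000e-03  3.300e-02 -5.997e+00]
532.6,-25.7,130 cm [-14.37  26.    -0.  ] rows 5 each [-2.874  5.2   -0.   ]
```

```bash
python3 -m handwheel '{"linear":[[0,0,-5],[0,0,-5],[-2.87,5.2,0],[-2.87,5.2,0],[-2.87,5.2,0],[-2.87,5.2,0],[-2.87,5.2,0],[0,0,1.5],[0,0,0],[0,0,0]],"roll":[0,0,0,0,0,0,0,0,0,0],"jaw":[4.4,4.4,4.4,4.4,4.4,4.4,4.4,4.4,4.4,4.4]}' 15; python3 edge.py dome_cap 10 v8.png; python3 go.py 532.6,-25.7,95
```

```text
time_s: 21.42
eef_pos: [0.5327, -0.0237, 0.0947]
ee_rot: [-3.106, -0.47, 0.001]
force: [-0.5, 0.7, -1.4]
opening: 0.524
gripper_force: 15.0
mask L,R,T,B 250 262 196 218
model at tcp [250.3 270.9 193.9 217.6]
est [531.6 -27.8] tcp [532.7 -23.7  94.7]
crop origin [220 173]
t 21.57 tcp mm [533.1 -24.   95.2] open 49.0 F [ 0.2 -0.2 -0.5] grip 15.0 x-yaw 17.23 j [-0.26  0.11  1.94  0.    1.1   1.01]
532.6,-25.7,95 cm [-0.1   0.15  0.02] rows 1 each [-0.095  0.151  0.024]
```

View pics/v8.png

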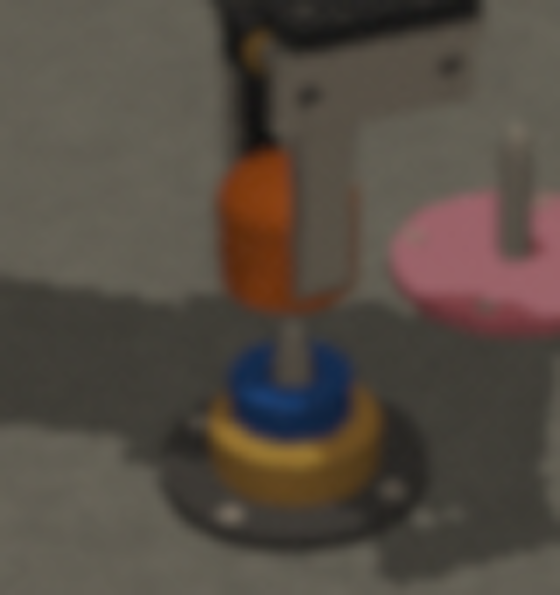

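Spacer is home on the collar; cap hovers over the post (centre 288 vs about 291). Correct slightly and lower.

```bash
python3 -m handwheel '{"linear":[[0.02,0.13,1],[0,0,1],[0,0,1],[0,0,0.5],[0,0,0]],"roll":[0,0,0,0,0],"jaw":[4.4,4.4,4.4,4.4,4.4]}' 15; python3 go.py 532.6,-25.7,57
```

```text
time_s: 22.2
eef_pos: [0.5329, -0.0261, 0.0593]
ee_rot: [-3.106, -0.467, 0.002]
force: [0.2, 0.3, -1.3]
opening: 0.526
gripper_force: 15.0
t 22.2 tcp mm [532.9 -26.1  59.3] open 49.4 F [ 0.2  0.3 -1.3] grip 15.0 x-yaw 17.11 j [-0.26  0.17  1.95  0.    1.03  1.01]
532.6,-25.7,57 cm [-0.01 -0.05  0.23] rows 1 each [-0.011 -0.05   0.233]
```

```bash
python3 -m handwheel '{"linear":[[0,0,0.25],[0,0,0],[0,0,0],[0,0,0],[0,0,0],[0,0,0],[0,0,-5],[0,0,-4],[0,0,0],[0,0,0]],"roll":[0,0,0,0,0,0,0,0,0,0],"jaw":[4.4,4.4,6,8,9,9.4,9.4,9.4,9.4,9.4]}' 15; python3 go.py 467.5,-233.4,147 467.5,-233.4,7
```

```text
time_s: 23.45
eef_pos: [0.5326, -0.0261, 0.1465]
ee_rot: [-3.106, -0.468, 0.002]
force: [-0.2, -0.4, 0.0]
opening: 0.999
gripper_force: 0.0
t 23.45 tcp mm [532.6 -26.1 146.5] open 93.9 F [-0.2 -0.4  0. ] grip 0.0 x-yaw 17.12 j [-0.26  0.04  1.91 -0.    1.2   1.01]
467.5,-233.4,147 cm [-12.33  17.9   -0.04] rows 4 each [-3.082  4.475 -0.011]
467.5,-233.4,7 cm [2.0e-02 1.0e-02 1.4e+01] rows 3 each [6.000e-03 3.000e-03 4.667e+00]
```

```bash
python3 -m handwheel '{"linear":[[-3.08,4.47,0],[-3.08,4.47,0],[-3.08,4.47,0],[-3.08,4.47,0],[0,0,5],[0,0,4],[0,0,0],[0,0,0]],"roll":[0,0,0,0,0,0,0,0],"jaw":[9.4,9.4,9.4,9.4,9.4,9.4,9.4,9.4]}' 15; python3 - <<'E'
from h import *
# cap and flywheel now, with the cap home (underside z=46)
get_image('side');get_image('top')
for q,z,g in(('dome_cap',.046,{'top':(299,224),'side':(261,217)}),('flywheel',0,{'top':(372,249),'side':(240,296)})):
    o={n:seen(n,q,c,18) for n,c in g.items()};print(q,o);o={n:c for n,c in o.items() if c is not None}
    for k in [o]+[{n:o[n]} for n in o]:
        if k: x,r=fit(k,up(PROF[q],z),[.5,-.1]);print(list(k),np.round(x*1000,1),np.round(r,2))
E
python3 go.py 467.5,-233.4,7
```

```text
time_s: 24.45
eef_pos: [0.4684, -0.2334, 0.0579]
ee_rot: [3.106, 0.468, 0.0]
force: [-0.2, -0.8, 0.1]
opening: 0.999
gripper_force: 0.0
dome_cap {'top': array([300.57837492, 222.65387076]), 'side': array([260.836173  , 219.80952381])}
['top', 'side'] [532.4 -27.3] [-0.1   0.09  0.09  0.15]
['top'] [532.6 -27.5] [0. 0.]
['side'] [532.2 -26.6] [-0. -0.]
flywheel {'top': None, 'side': array([239.46116685, 296.48532144])}
['side'] [ 466.4 -234. ] [ 0. -0.]
['side'] [ 466.4 -234. ] [ 0. -0.]
t 24.75 tcp mm [ 468.8 -233.7   58.6] open 93.8 F [ 0.5 -0.5 -0. ] grip 0.0 x-yaw 17.14 j [-0.68  0.14  1.98  0.    1.02  0.59]
467.5,-233.4,7 cm [-0.12 -0.08  5.16] rows 1 each [-0.125 -0.081  5.162]
```

```bash
python3 -m handwheel '{"linear":[[-0.12,0,2.5],[0,0,1.5],[0,0,1],[0,0,0],[0,0,0],[0,0,0],[0,0,0],[0,0,0],[0,0,0]],"roll":[0,0,0,0,0,0,0,0,0],"jaw":[9.4,9.4,9.4,9.4,5.4,5.4,5.4,5.4,5.4]}' 12; python3 go.py 467.5,-233.4,127
```

```text
time_s: 25.88
eef_pos: [0.4671, -0.2338, 0.0077]
ee_rot: [3.106, 0.468, 0.0]
force: [0.0, 1.0, 1.4]
opening: 0.631
gripper_force: 12.0
t 25.88 tcp mm [ 467.1 -233.8    7.7] open 59.3 F [0.  1.  1.4] grip 12.0 x-yaw 17.12 j [-0.68  0.23  1.99  0.    0.92  0.59]
467.5,-233.4,127 cm [  0.05  -0.02 -11.93] rows 2 each [ 0.025 -0.01  -5.965]
```

```bash
python3 -m handwheel '{"linear":[[0,0,-5],[0,0,-5],[0,0,-2],[3.08,-4.46,0],[3.08,-4.46,0],[3.08,-4.46,0],[3.08,-4.46,0],[0,0,0.7],[0,0,0],[0,0,0]],"roll":[0,0,0,0,0,0,0,0,0,0],"jaw":[5.4,5.4,5.4,5.4,5.4,5.4,5.4,5.4,5.4,5.4]}' 12; python3 edge.py flywheel 7.7 v9.png; python3 go.py 532.4,-27,100;python3 go.py 532.4,-27,100
```

```text
time_s: 27.12
eef_pos: [0.5319, -0.028, 0.1203]
ee_rot: [-3.107, -0.465, 0.001]
force: [-0.1, 0.1, -0.7]
opening: 0.631
gripper_force: 12.0
mask L,R,T,B 249 261 194 209
model at tcp [248.  272.7 193.  209.9]
est [534.5 -26.4] tcp [531.9 -28.  120.3]
crop origin [220 164]
t 27.27 tcp mm [532.2 -28.  120.6] open 59.6 F [ 0.5  0.3 -0. ] grip 12.0 x-yaw 17.02 j [-0.27  0.07  1.92 -0.    1.15  1.01]
532.4,-27,100 cm [ 0.05 -0.09  2.06] rows 1 each [ 0.048 -0.088  2.064]
t 27.27 tcp mm [532.2 -28.  120.6] open 59.6 F [ 0.5  0.3 -0. ] grip 12.0 x-yaw 17.02 j [-0.27  0.07  1.92 -0.    1.15  1.01]
532.4,-27,100 cm [ 0.05 -0.09  2.06] rows 1 each [ 0.048 -0.088  2.064]
```

View pics/v9.png

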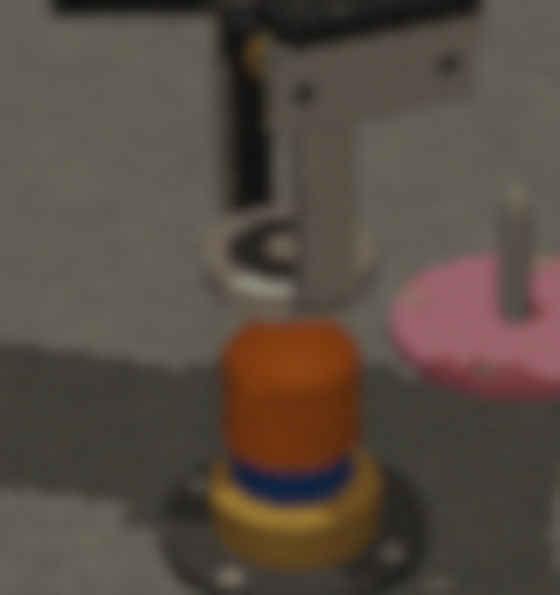

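Flywheel (207–375, centre 291) is centred over the dome (222–360, centre 291). Small y correction, then lower gently.

```bash
python3 -m handwheel '{"linear":[[0.04,-0.08,0.7],[0,0,0.7],[0,0,0.5],[0,0,0],[0,0,0],[0,0,0]],"roll":[0,0,0,0,0,0],"jaw":[5.4,5.4,5.4,5.4,5.4,5.4]}' 12; python3 go.py 532.4,-27,99; python3 - <<'E'
from h import *
get_image('side');print([ (maskc(d['pixels']),d['confidence']) for d in silhouettes('side','dome_cap')]); print(state()['eef_pos'])
E
```

```text
time_s: 28.02
eef_pos: [0.5326, -0.0261, 0.1017]
ee_rot: [3.106, 0.468, 0.001]
force: [0.5, -0.6, -1.3]
opening: 0.628
gripper_force: 12.0
t 28.02 tcp mm [532.6 -26.1 101.7] open 59.1 F [ 0.5 -0.6 -1.3] grip 12.0 x-yaw 17.12 j [-0.26  0.1   1.93  0.    1.11  1.01]
532.4,-27,99 cm [-0.05  0.08  0.27] rows 1 each [-0.045  0.084  0.274]
[(array([260.53752182, 222.09133217]), 0.86)]
[ 0.53255137 -0.02609274  0.10171291]
```

```bash
python3 -m handwheel '{"linear":[[-0.03,0.06,0.1],[0,0,0.1],[0,0,0],[0,0,0]],"roll":[0,0,0,0],"jaw":[5.4,5.4,5.4,5.4]}' 12; python3 -m handwheel '{"linear":[[0,0,0.06],[0,0,0],[0,0,0]],"roll":[0,0,0],"jaw":[5.4,5.4,5.4]}'
```

```text
time_s: 28.62
eef_pos: [0.5323, -0.0267, 0.0994]
ee_rot: [-3.107, -0.468, 0.0]
force: [0.6, -0.4, -0.5]
opening: 0.634
gripper_force: 12.0
time_s: 29.0
eef_pos: [0.5323, -0.0267, 0.0989]
ee_rot: [-3.107, -0.468, -0.0]
force: [0.7, -0.2, -1.2]
opening: 0.635
gripper_force: 12.0
```

```bash
python3 -m handwheel '{"linear":[[0,0,0.05],[0,0,0],[0,0,0]],"roll":[0,0,0],"jaw":[5.4,5.4,5.4]}' 12; python3 -m handwheel '{"linear":[[0,0,0.05],[0,0,0],[0,0,0]],"roll":[0,0,0],"jaw":[5.4,5.4,5.4]}'; for i in 1 2 3; do python3 -m handwheel '{"linear":[[0,0,0]],"roll":[0],"jaw":[5.4]}' | grep force; done
```

```text
time_s: 29.38
eef_pos: [0.5324, -0.0267, 0.0985]
ee_rot: [3.107, 0.468, 0.0]
force: [-0.4, 0.4, 0.5]
opening: 0.63
gripper_force: 12.0
time_s: 29.75
eef_pos: [0.5325, -0.0268, 0.0983]
ee_rot: [3.106, 0.468, 0.001]
force: [-1.3, 1.0, 5.2]
opening: 0.633
gripper_force: 12.0
force: [-1.4, 0.7, 5.2]
gripper_force: 12.0
force: [-0.9, -0.5, 5.7]
gripper_force: 12.0
force: [-1.1, 0.5, 5.3]
gripper_force: 12.0
```

Contact (about 6 N). Ease off slightly, soften the grip, open slowly.

```bash
python3 -m handwheel '{"linear":[[0,0,-0.03],[0,0,0],[0,0,0],[0,0,0]],"roll":[0,0,0,0],"jaw":[5.4,5.4,5.4,5.4]}' 3; python3 -m handwheel '{"linear":[[0,0,0],[0,0,0],[0,0,0],[0,0,0],[0,0,0],[0,0,0],[0,0,0],[0,0,0],[0,0,0],[0,0,0]],"roll":[0,0,0,0,0,0,0,0,0,0],"jaw":[6.0,6.05,6.1,6.15,6.2,6.3,6.5,7,8,9]}'
```

```text
time_s: 30.62
eef_pos: [0.5325, -0.0269, 0.0983]
ee_rot: [3.106, 0.468, 0.001]
force: [1.5, -1.1, 2.2]
opening: 0.635
gripper_force: 3.0
time_s: 31.88
eef_pos: [0.5323, -0.0267, 0.0982]
ee_rot: [3.107, 0.468, 0.0]
force: [-0.1, 0.2, -0.3]
opening: 0.927
gripper_force: 0.0
```

```bash
python3 -m handwheel '{"linear":[[0,0,0],[0,0,0],[0,0,-1],[0,0,-3],[0,0,-5],[0,0,-4],[-5,0,0],[-5,0,0],[-5,0,0],[0,0,0],[0,0,0]],"roll":[0,0,0,0,0,0,0,0,0,0,0],"jaw":[9.4,9.4,9.4,9.4,9.4,9.4,9.4,9.4,9.4,9.4,9.4]}' ; python3 - <<'E'
from h import *
b=get_image('side');a=get_image('top')
cv2.imwrite('pics/v10.png',np.hstack([cv2.resize(a[140:310,140:420],(460,280)),cv2.resize(b[180:255,222:302],(320,280))])[:,:,::-1])
for q,z,g in(('dome_cap',.046,{'top':(299,224),'side':(261,217)}),('flywheel',.091,{'top':(299,220),'side':(261,207)})):
    o={n:seen(n,q,c,18) for n,c in g.items()};print(q,o);o={n:c for n,c in o.items() if c is not None}
    if o: x,r=fit(o,up(PROF[q],z),[.5,-.1]);print(list(o),np.round(x*1000,1),np.round(r,2))
E
```

```text
time_s: 33.25
eef_pos: [0.3895, -0.0711, 0.2291]
ee_rot: [3.106, 0.467, 0.003]
force: [0.1, -0.1, 0.4]
opening: 1.002
gripper_force: 0.0
dome_cap {'top': None, 'side': array([261.10270951, 222.85822306])}
['side'] [531.6 -40.3] [ 0. -0.]
flywheel {'top': array([300.26737697, 219.12633181]), 'side': None}
['top'] [535.5 -25.7] [-0.  0.]
```

View pics/v10.png

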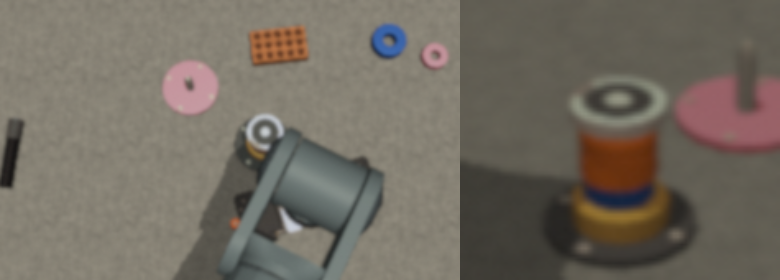

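The flywheel sits level and centred on the dome (crop ~(620,105)), with the full stack below it and the bystanders in place. I'll confirm it's at rest, then hand in.

```bash
python3 -c "
from cell import *;import numpy as np
np.save('/tmp/a',get_image('side')[190:230,235:290])"; python3 -m handwheel '{"linear":[[0,0,0],[0,0,0],[0,0,0],[0,0,0],[0,0,0],[0,0,0],[0,0,0],[0,0,0]],"roll":[0,0,0,0,0,0,0,0],"jaw":[9.4,9.4,9.4,9.4,9.4,9.4,9.4,9.4]}' | head -1; python3 -c "
from cell import *;import numpy as np
d=np.abs(get_image('side')[190:230,235:290].astype(int)-np.load('/tmp/a.npy')).mean();print(d)
if d<4: print(close_job())"
```

```text
time_s: 34.6
0.5265151515151515
the job is handed in; nothing more can be done
None
```

I handed the job in at about 34.6 s: the collar, spacer and domed cap are home on the post in that order, and the flywheel rests nearly level and centred on the dome, unmoved over the last second I checked.

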